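# Scrape the glass chips off the marver plate

### The arm

A 6-joint arm with a two-finger parallel gripper is mounted at the origin on the work surface; the furniture and walls round the work are solid. World frame = base frame: x ahead of the robot, y to its left, z up, the work surface at z = 0. Lengths are in mm, angles in rad, forces in N, time in s.
With the tool pointing down it reaches from about 225 to 725 mm from the base axis. Payload 3.1 kg.
Tool frame: the origin (TCP) lies at the very end of the fingers, on their centre line; the grasp point (between the pads) lies 19 mm behind it; z points along the fingers, y is the line along which they close (so a half turn about z gives the same grasp; the last joint's range is limited). The gripper opens to 85 mm and grips with 20 to 120 N. Pads are 22 mm wide; open, the fingers measure 114 mm over their backs; the gripper's body (76 mm by 85 mm) begins 54 mm behind the grasp point. The pads swing forward as they close: fully open they stand 13 mm farther back than shut.
Start: joints at [-0.128, 0.048, 0.099, 1.622, 0, 1.443], TCP at [524.993, -0.012, 231.312] pointing down, gripper open.
Joint ranges: [-2.91, 2.91], [-0.99, 1.94], [-1.21, 1.42], [-2.12, 2.29], [-1.49, 1.47], [-3.14, 3.14]. Speed limits (rad/s): [2.79, 2.79, 3.14, 3.14, 3.14, 3.14].

### API

Orientations are given as a 3x3 rotation matrix whose columns are the frame's x, y, z axes.
In Python, from cell import robot, vision gives the robot as it stands.
- The arm moves only by the shell command python3 -m inch 'ROWS' [FORCE]. ROWS is JSON, a list of rows, each a list of 5 numbers: the closure, from 0 (fully open) to 1 (shut), then the shift along the tool's x, y, z in mm, then the turn about the tool's z in rad. In form: [[fingers, dx, dy, dz, spin], ...]. A call has exactly 8 rows; each row is the pose to reach, as a shift and turn from the pose commanded when the call began, along the tool's axes at that moment; what a row does not reach only later rows make up. A row lasts 1/12 s, in which the tool goes at most 41.7 mm and 7.16 degrees, less where a joint would pass 70% of its speed; a pose out of reach is approached as far as the arm can. A call with a gripper value outside its range is refused whole. The fingers move at their own pace and stop on an object; FORCE is the grip in N (left out, the last holds). Time passes only in rows, so rows that repeat a pose let the fingers close, or fill a call up. It gives the time, the measured TCP pose, the force, the opening and the grip force at its end, in the units of the state.
- robot.observe(): the state, without advancing time (a new reading comes with each control period).
- vision.capture(name): name is "scene" or "side" or "wrist"; returns a dict with "pixels" (480x640x3 uint8, red, green, blue), "K" (3x3 intrinsics, pixels), "k1" (the pictures are not rectified: a ray, as slopes to the right and down, at radius r is drawn at 1 + k1 r^2 times it, then the intrinsics apply), "rvec" (rotation vector, rad) and "tvec" (3), from world to camera coordinates, as OpenCV has them. Camera axes: x right, y down, z forward; pixel columns grow to the right and rows downward; lengths in mm; the calibration is good to about 2 mm. A picture is of the moment at which its call begins. There is no depth.
- robot.hand_in(): hands the job in; it is judged then, once.
The state is a dict: "t": time; "joint_positions": joint angles; "joint_vel": joint speeds; "effort": joint torques, N m; "position": TCP position; "orientation": TCP orientation; "wrist_force": force on the tool from outside, world axes, zero at the start; "wrist_torque": the same for the moment, N m; "opening": finger opening in mm; "gripper_force": force on a finger pad.
Only numpy, scipy, OpenCV 4.12 (cv2) and the standard library are available. Lean on these libraries where they do the work, as an engineer would, in place of code of your own. Each camera call takes 0.05 s, during which the arm holds its last target. There are 200 camera calls.

### The job

Take the wooden scraper block with the rubber lip, set it down on the black plate behind the two glass chips, and wipe both of them off the plate into the metal catch tray along its side. Move the chips with the scraper only, not with the fingers. When both lie in the tray, stand the scraper upright on the bench again, off the plate and tray, and let go.

Things in the scene. Friction and masses are not known exactly. Their poses are not given: they have to be found in the camera images.
- scraper_mid (a point): Centre (35 mm up) of the loose pale wooden scraper, upright on the bench. Foot 30 (x) x 110 (y) mm, 24 mm high, its lowest 8 mm a black rubber lip; above it a wooden grip 22 (x) x 72 (y) mm, from 24 to 70 mm up. x: thin way (grip across the 22 mm), y: along it, z: up. 0.11 to 0.23 kg. A tall kiln stands to its left (y over 0.38, x over 0.43 m): come from mid-bench.
- plate (a point): Centre of the top face of the black graphite marver plate, 165 (x) x 255 (y) mm, fixed level on a steel stand, top face 36 mm above the bench. y: along its long side, z: up, +x: away from the catch tray. The open aluminium catch tray, fixed along the long edge at -x, spans x = -84 to -165 mm and y = -127 to +127 mm from this point; its floor lies 33 mm and its 3 mm thick walls' rims 8 mm below the plate's top face, so the scraper passes over it.
- chip_green: Green glass chip, faceted, about 20 mm across and 10 mm high, 12 g, loose on the plate; origin at the centre of its underside.
- chip_orange: Orange glass chip, faceted, about 19 mm across and 10 mm high, 12 g, loose on the plate 25 to 50 mm from the green one; origin at the centre of its underside.

How it is judged:
By the outcome, as a careful person would: the job done as asked, in the order asked, and still so for the second after the job is handed in, with the robot touching nothing.
It also fails if it takes over 51 s, if anything falls off the work surface, if the arm or the gripper's body presses on something with over 40 N, if the wrist force passes 120 N, or if a joint passes its speed limit or range.

## Working session

There is one attempt and no reset: what is moved stays moved. The work goes in short steps, Python scripts to look and compute and a shell command to move; the robot and the scene stay as the last step left them, time stands still between calls to the robot, and variables do not carry over. Pictures are saved under pics/ and viewed, at most 10 in all, crops included, and the job is handed in when it is done.

```bash
mkdir -p pics; ls
cat > h.py <<'E'
import numpy as np, cv2
from cell import robot, vision
def cap(n,f=None):
    c=vision.capture(n)
    if f: cv2.imwrite('pics/'+f,c['pixels'][:,:,::-1])
    return c
def ray(c,u,v):
    K=np.array(c['K']);d=np.array([(u-K[0,2])/K[0,0],(v-K[1,2])/K[1,1]]);s=d.copy()
    for _ in range(30): s=d/(1+c['k1']*(s@s))
    R=cv2.Rodrigues(np.array(c['rvec'],float))[0];t=np.array(c['tvec'],float).ravel()
    return -R.T@t, R.T@np.array([s[0],s[1],1])
def onz(c,u,v,z):
    o,d=ray(c,u,v);return (o+d*(z-o[2])/d[2]).round(1)
def proj(c,P):
    R=cv2.Rodrigues(np.array(c['rvec'],float))[0];t=np.array(c['tvec'],float).ravel()
    q=np.atleast_2d(P)@R.T+t;s=q[:,:2]/q[:,2:];s=s*(1+c['k1']*(s**2).sum(1,keepdims=True))
    K=np.array(c['K']);return (s*[K[0,0],K[1,1]]+[K[0,2],K[1,2]]).round(1)
E
python3 - <<'E'
from h import *
for n in ('scene','side'):
    c=cap(n,n+'0.png'); print(n,ray(c,320,240))
s=robot.observe();print(s['t'],s['position'],s['orientation'],s['opening'])
E
```

```text
pics
scene (array([ -91.22527571, -548.60202927,  586.09989515]), array([ 0.64812032,  0.5612023 , -0.51493262]))
side (array([554.38946072, 614.18346539, 745.86141057]), array([ 0.02260074, -0.69082218, -0.72274807]))
0.1 [5.24439335e+02 5.23008529e-02 2.30242416e+02] [[ 2.86642524e-05  9.99997768e-01 -2.11264120e-03]
 [ 9.99999962e-01 -2.80843723e-05  2.74510259e-04]
 [ 2.74450314e-04 -2.11264899e-03 -9.99997731e-01]] 85.10517501240217
```

View pics/scene0.png

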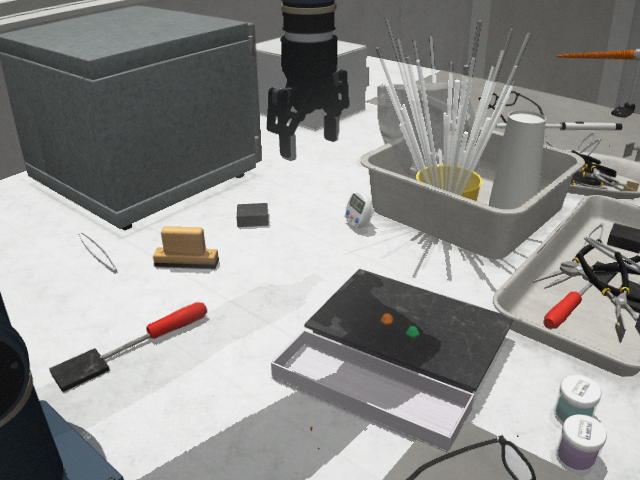

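View pics/side0.png

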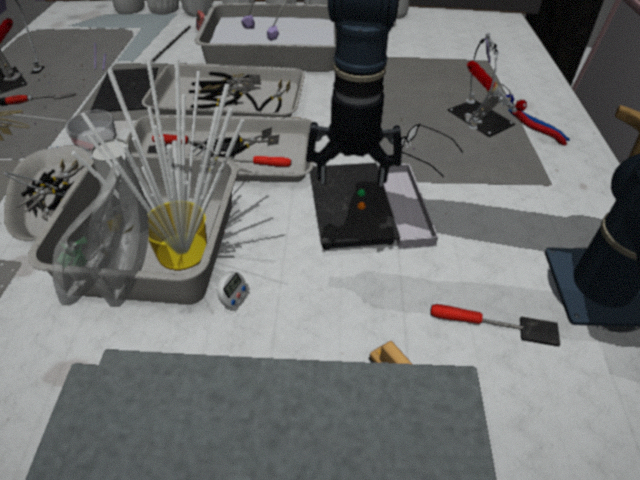

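The scene view shows the scraper at about (185,247). The plate corners are near (361,269), (512,320), (472,387) and (305,325), the orange chip is at (387,319) and the green one at (413,331). The side view shows the kiln hiding most of the scraper. I'll enlarge the scene image for exact pixels.

Run:
```python
from h import *
c=cap('scene')
for z,pts in ((36,[(361,269),(512,320),(472,387),(305,325)]),(41,[(387,319),(413,331)]),(70,[(162,233),(205,236)])):
    for p in pts: print(z,p,onz(c,*p,z))
im=c['pixels'][:,:,::-1]
a=cv2.resize(im[215:280,140:230],None,fx=6,fy=6,interpolation=cv2.INTER_CUBIC)
b=cv2.resize(im[260:450,265:520],None,fx=3,fy=3,interpolation=cv2.INTER_CUBIC)
cv2.imwrite('pics/a.png',a);cv2.imwrite('pics/b.png',b)
```

```text
36 (361, 269) [574.5 -58.7  36. ]
36 (512, 320) [ 607.8 -306.7   36. ]
36 (472, 387) [ 451.5 -327.5   36. ]
36 (305, 325) [410.5 -84.5  36. ]
41 (387, 319) [ 490.4 -169.1   41. ]
41 (413, 331) [ 491.5 -212.3   41. ]
70 (162, 233) [405.8 232.7  70. ]
70 (205, 236) [446.1 168.7  70. ]
```

View pics/a.png

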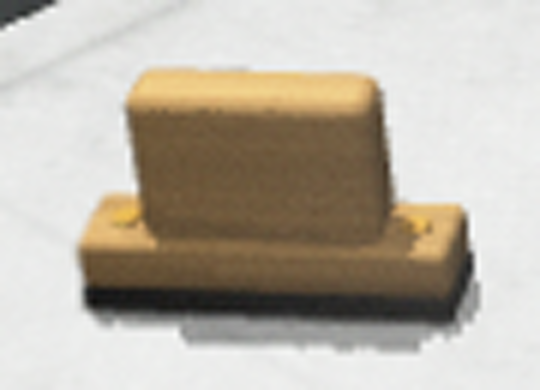

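View pics/b.png

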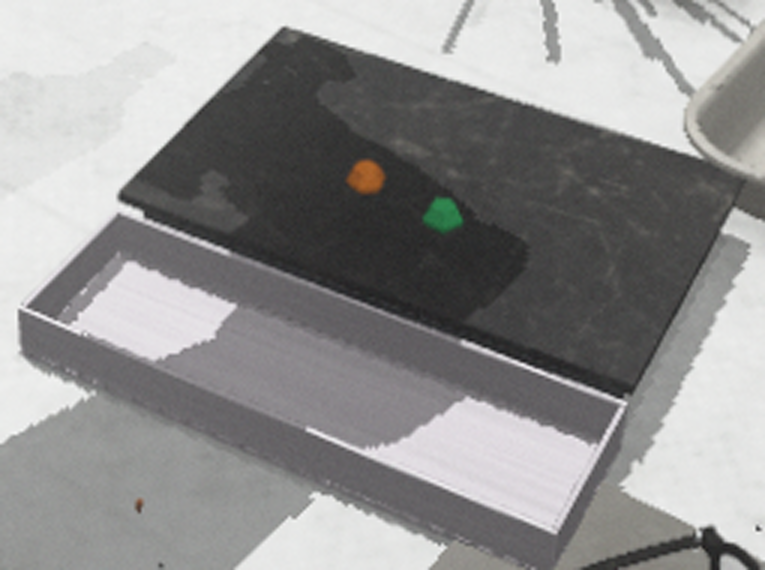

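```bash
cat >> h.py <<'E'
from scipy.optimize import least_squares
def fit(c,L,uv,g):
    L=np.array(L,float);uv=np.array(uv,float)
    def W(p):
        k,s=np.cos(p[2]),np.sin(p[2]);return np.c_[p[0]+k*L[:,0]-s*L[:,1],p[1]+s*L[:,0]+k*L[:,1],L[:,2]]
    r=least_squares(lambda p:(proj(c,W(p))-uv).ravel(),g,x_scale=[10,10,.1],diff_step=1e-3,loss='soft_l1')
    return r.x.round(3),np.abs(r.fun).reshape(-1,2).round(1)
E
sed -i 's/+\[K\[0,2\],K\[1,2\]\]).round(1)/+[K[0,2],K[1,2]])/' h.py
python3 - <<'E'
from h import *
c=cap('scene')
a=lambda P,f,o:(np.array(P)+.5)/f-.5+o
pl=[(82.5,127.5,36),(82.5,-127.5,36),(-82.5,-127.5,36),(-82.5,127.5,36)]
p,e=fit(c,pl,a([(285,27),(742,182),(628,384),(120,195)],3,(265,260)),[510,-195,-.12]);print(p,e.tolist())
L=[(-15,55,0),(-15,-55,0),(15,-55,0),(-15,55,24),(-15,-55,24),(15,-55,24),(15,55,24),(-11,36,68),(-11,-36,68),(11,36,70),(11,-36,70)]
U=[(85,308),(455,318),(472,285),(82,245),(458,252),(467,207),(108,197),(128,106),(382,112),(145,69),(375,74)]
q,e=fit(c,L,a(U,6,(140,215)),[430,200,.5]);print(q,e.tolist())
k,s=np.cos(p[2]),np.sin(p[2]);R=np.array([[k,-s],[s,k]])
for n,u in(('o',(366,177)),('g',(443,214))):
    P=onz(c,*a(u,3,(265,260)),41);print(n,P,(P[:2]-p[:2])@R)
s=robot.observe();print(s['t'],s['position'])
E
```

```text
[ 5.11384e+02 -1.93943e+02  1.49000e-01] [[0.4, 0.2], [1.9, 1.4], [0.3, 2.2], [1.8, 1.0]]
[436.768 217.171   0.647] [[0.6, 1.3], [0.7, 1.5], [1.4, 2.4], [0.9, 0.2], [1.1, 0.8], [0.9, 1.0], [0.3, 0.9], [0.9, 0.4], [1.6, 0.4], [0.2, 0.9], [2.4, 0.8]]
o [ 490.7 -168.3   41. ] [-16.64813667  28.42940116]
g [ 490.9 -211.6   41. ] [-22.87820678 -14.42052563]
0.2 [5.24606017e+02 3.58825981e-02 2.30528213e+02]
```

Next I move above the scraper and refine its pose with the wrist camera.

```bash
python3 -m inch '[[0,25,-11,5,-0.08],[0,55,-22,10,-0.16],[0,85,-33,20,-0.24],[0,115,-44,30,-0.32],[0,145,-55,35,-0.4],[0,175,-70,40,-0.5],[0,200,-80,40,-0.58],[0,217,-88,40,-0.647]]' 40
python3 - <<'E'
from h import *
c=cap('wrist','w1.png')
L=[(x,y,z) for z,X,Y in((24,15,55),(70,11,36)) for x in(-X,X) for y in(-Y,Y)]
k,s=np.cos(.647),np.sin(.647)
for l in L: print(l,proj(c,[436.8+k*l[0]-s*l[1],217.2+s*l[0]+k*l[1],l[2]]).round(0))
E
```

```text
t: 0.87
position: [435.2, 219.0, 190.5]
orientation: [[-0.607, 0.794, -0.002], [0.794, 0.607, 0.0], [0.001, -0.001, -1.0]]
wrist_force: [0.1, 0.1, 0.4]
opening: 85.6
gripper_force: 0.0
(-15, -55, 24) [[294. 281.]]
(-15, 55, 24) [[293. 146.]]
(15, -55, 24) [[330. 281.]]
(15, 55, 24) [[332. 146.]]
(-11, -36, 70) [[296. 280.]]
(-11, 36, 70) [[295. 178.]]
(11, -36, 70) [[327. 280.]]
(11, 36, 70) [[329. 179.]]
```

View pics/w1.png

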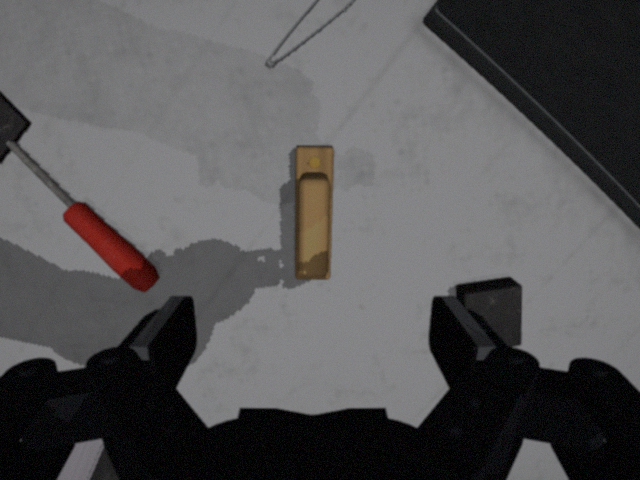

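The wrist view shows the scraper centred at about (315,212), within 2 px of the prediction. I descend and grip.

```bash
python3 -m inch '[[0,0,1,20,0],[0,0,1,45,0],[0,0,1,70,0],[0,0,1,95,0],[0,0,1,120,0],[0,0,1,140,0],[0,0,1,152,0],[0,0,1,160,0]]' 40 && python3 -m inch '[[0.3,0,0,0,0],[0.6,0,0,0,0],[1,0,0,0,0],[1,0,0,0,0],[1,0,0,0,0],[1,0,0,0,0],[1,0,0,0,0],[1,0,0,0,0]]' 60
```

```text
t: 1.58
position: [436.5, 216.9, 29.3]
orientation: [[-0.602, 0.798, -0.003], [0.798, 0.602, -0.001], [0.001, -0.003, -1.0]]
wrist_force: [-0.1, 0.2, -0.3]
opening: 85.6
gripper_force: 0.0
t: 2.25
position: [438.6, 217.9, 32.4]
orientation: [[-0.603, 0.798, 0.002], [0.798, 0.603, 0.001], [-0.001, 0.002, -1.0]]
wrist_force: [-0.6, -0.5, 4.2]
opening: 21.7
gripper_force: 63.3
```

The scraper is gripped at 21.7 mm. I lift it and carry it over the plate behind the chips.

```bash
python3 -m inch '[[1,0,0,-15,0],[1,0,0,-40,0],[1,0,0,-65,0],[1,-20,-8,-90,0],[1,-55,-22,-100,0],[1,-95,-38,-100,0],[1,-132,-54,-100,0],[1,-170,-69,-100,0]]' 60 && python3 -m inch '[[1,-37,-15,0,0.06],[1,-74,-30,0,0.13],[1,-110,-44,0,0.21],[1,-145,-58,0,0.29],[1,-175,-71,0,0.37],[1,-197,-80,0,0.44],[1,-210,-85,0,0.498],[1,-213,-86,0,0.498]]'
python3 - <<'E'
from h import *
c=cap('scene'); im=c['pixels'][:,:,::-1]
cv2.imwrite('pics/s2.png',cv2.resize(im[200:440,260:560],None,fx=2.5,fy=2.5))
s=robot.observe();print(s['position'],s['orientation'],s['wrist_force'],s['opening'])
E
```

```text
t: 2.92
position: [485.0, 38.8, 131.1]
orientation: [[-0.604, 0.797, -0.0], [0.797, 0.604, 0.0], [0.0, -0.0, -1.0]]
wrist_force: [1.1, 0.2, -1.7]
opening: 21.4
gripper_force: 62.7
t: 3.58
position: [544.8, -184.1, 129.9]
orientation: [[-0.144, 0.99, -0.001], [0.99, 0.144, -0.0], [-0.0, -0.001, -1.0]]
wrist_force: [0.5, 0.4, -2.1]
opening: 21.4
gripper_force: 62.7
[ 544.6325529  -182.95627764  130.01348937] [[-1.47106301e-01  9.89119263e-01 -1.67915298e-03]
 [ 9.89120333e-01  1.47107475e-01  5.97941206e-04]
 [ 8.38451119e-04 -1.57292343e-03 -9.99998411e-01]] [-0.36407749 -0.12062858 -1.61166085] 21.08463997174956
```

View pics/s2.png

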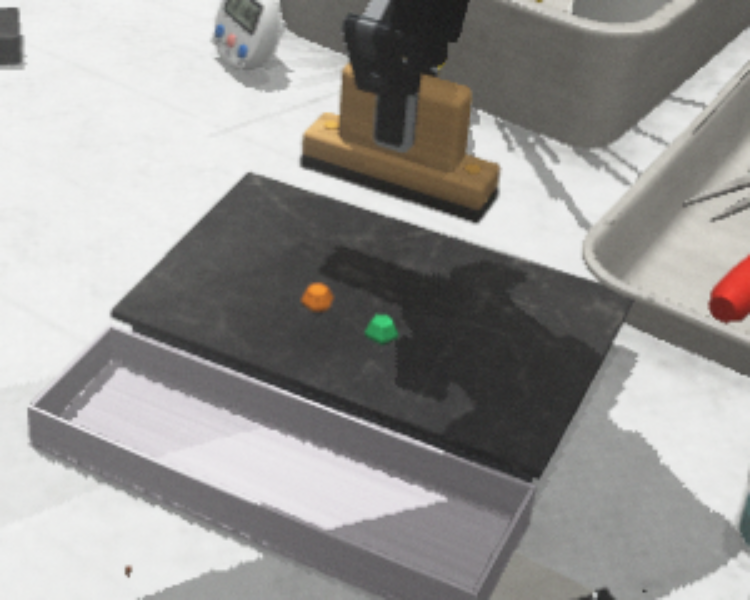

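The scraper is held upright and level above the plate, at about (400,150) in the crop. The chips are clear in front of it at (317,297) and (382,328). I lower it.

```bash
python3 -m inch '[[1,0,0,15,0],[1,0,0,30,0],[1,0,0,42,0],[1,0,0,50,0],[1,0,0,55,0],[1,0,0,58,0],[1,0,0,61,0],[1,0,0,61,0]]' && python3 -m inch '[[1,0,0,0.5,0],[1,0,0,1,0],[1,0,0,1.5,0],[1,0,0,2,0],[1,0,0,2.5,0],[1,0,0,3,0],[1,0,0,3,0],[1,0,0,3,0]]'
```

```text
t: 4.3
position: [545.0, -181.2, 70.2]
orientation: [[-0.149, 0.989, -0.0], [0.989, 0.149, 0.0], [0.0, -0.0, -1.0]]
wrist_force: [-0.3, -0.1, -1.7]
opening: 21.5
gripper_force: 62.7
t: 4.97
position: [545.4, -181.6, 69.0]
orientation: [[-0.148, 0.989, 0.001], [0.989, 0.148, -0.001], [-0.001, 0.001, -1.0]]
wrist_force: [-2.9, 1.1, 4.8]
opening: 21.4
gripper_force: 63.7
```

Contact force is about 6 N. I wipe slowly towards the tray.

```bash
python3 -m inch '[[1,0,-6,0,0],[1,0,-12,0,0],[1,0,-18,0,0],[1,0,-24,0,0],[1,0,-30,0,0],[1,0,-36,0,0],[1,0,-42,0,0],[1,0,-48,0,0]]' && python3 -m inch '[[1,0,-6,0,0],[1,0,-12,0,0],[1,0,-18,0,0],[1,0,-24,0,0],[1,0,-30,0,0],[1,0,-36,0,0],[1,0,-42,0,0],[1,0,-44,0,0]]'
python3 - <<'E'
from h import *
c=cap('scene'); im=c['pixels'][:,:,::-1]
cv2.imwrite('pics/s3.png',cv2.resize(im[200:440,260:560],None,fx=2.5,fy=2.5))
E
```

```text
t: 5.63
position: [498.9, -189.3, 69.0]
orientation: [[-0.148, 0.989, 0.005], [0.989, 0.148, -0.001], [-0.002, 0.005, -1.0]]
wrist_force: [5.8, 1.0, 14.1]
opening: 21.4
gripper_force: 65.1
t: 6.3
position: [455.0, -195.9, 69.0]
orientation: [[-0.148, 0.989, 0.005], [0.989, 0.148, -0.002], [-0.002, 0.004, -1.0]]
wrist_force: [5.6, 0.1, 12.2]
opening: 21.2
gripper_force: 64.9
```

View pics/s3.png

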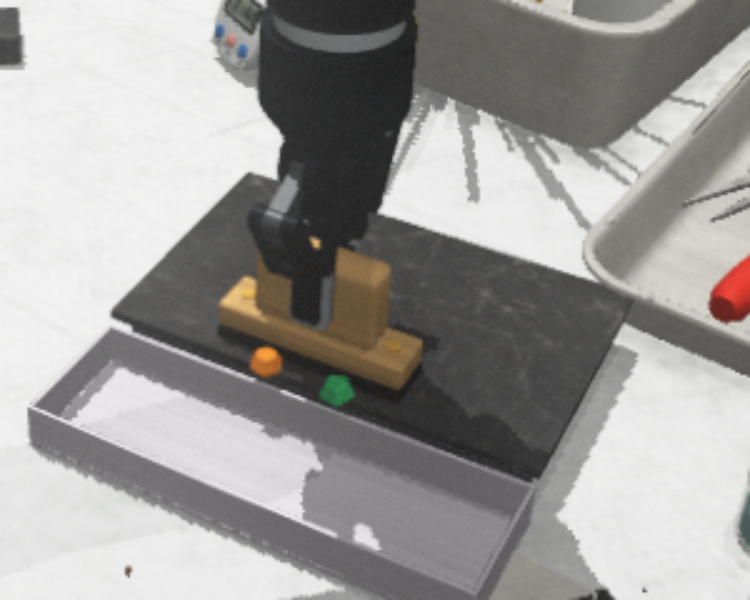

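Both chips sit in front of the lip at the plate edge, at (266,362) and (337,391). I continue the wipe.

```bash
python3 -m inch '[[1,0,-5,0,0],[1,0,-10,-0.5,0],[1,0,-15,-0.5,0],[1,0,-20,-0.5,0],[1,0,-25,-0.5,0],[1,0,-30,-0.5,0],[1,0,-35,-0.5,0],[1,0,-40,-0.5,0]]' && python3 -m inch '[[1,0,-2,0,0],[1,0,-4,0,0],[1,0,-4,0,0],[1,0,-4,-10,0],[1,0,-4,-25,0],[1,0,-4,-45,0],[1,0,-4,-65,0],[1,0,-4,-80,0]]'
python3 - <<'E'
from h import *
c=cap('scene'); im=c['pixels'][:,:,::-1]
cv2.imwrite('pics/s4.png',cv2.resize(im[200:440,260:560],None,fx=2.5,fy=2.5))
E
```

```text
t: 7.02
position: [415.1, -201.4, 68.8]
orientation: [[-0.148, 0.989, 0.003], [0.989, 0.148, -0.001], [-0.001, 0.003, -1.0]]
wrist_force: [2.4, 0.2, 0.9]
opening: 21.4
gripper_force: 62.9
t: 7.68
position: [410.5, -201.7, 149.4]
orientation: [[-0.149, 0.989, -0.0], [0.989, 0.149, -0.0], [-0.0, -0.0, -1.0]]
wrist_force: [-0.8, 0.1, -2.3]
opening: 21.0
gripper_force: 62.6
```

View pics/s4.png

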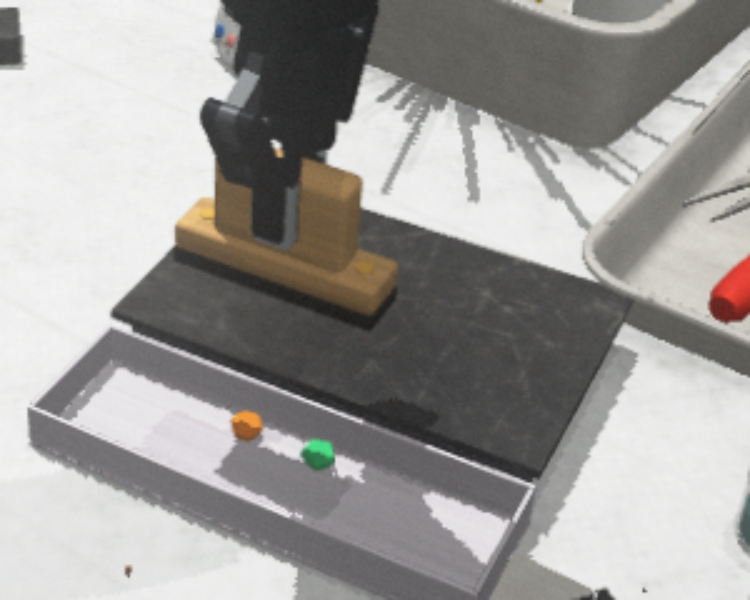

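Both chips lie on the tray floor, at (247,425) and (318,454). I carry the scraper to open bench at about (455,85).

```bash
python3 -m inch '[[1,25,8,0,0],[1,62,19,0,0],[1,100,31,0,0],[1,138,43,0,0],[1,176,55,0,0],[1,214,67,0,0],[1,250,79,0,0],[1,277,87,0,0]]'
python3 - <<'E'
from h import *
c=cap('scene')
for n,u in(('handle',(207,308)),('block',(252,226)),('block r',(269,222)),('timer',(350,222)),('plate',(361,269))): print(n,onz(c,*u,0))
print(robot.observe()['position'])
E
```

```text
t: 8.4
position: [454.9, 88.1, 147.2]
orientation: [[-0.15, 0.989, -0.001], [0.989, 0.15, 0.001], [0.001, -0.001, -1.0]]
wrist_force: [0.1, -0.4, -1.6]
opening: 21.2
gripper_force: 62.6
handle [375.2  91.6   0. ]
block [602.4 225.    0. ]
block r [634.6 210.8   0. ]
timer [735.3  89.5   0. ]
plate [618.1 -26.6   0. ]
[455.27834723  92.24348615 147.12590245]
```

```bash
python3 -m inch '[[1,0,20,10,0],[1,0,30,35,0],[1,0,30,60,0],[1,0,30,82,0],[1,0,30,98,0],[1,0,30,107,0],[1,0,30,112,0],[1,0,30,114,0]]' && python3 -m inch '[[1,0,0,0.5,0],[1,0,0,1,0],[1,0,0,1.5,0],[1,0,0,2,0],[1,0,0,2,0],[1,0,0,2,0],[1,0,0,2,0],[1,0,0,2,0]]'
```

```text
t: 9.12
position: [484.4, 89.5, 32.9]
orientation: [[-0.148, 0.989, -0.002], [0.989, 0.148, -0.0], [0.0, -0.002, -1.0]]
wrist_force: [-0.2, 0.1, -1.7]
opening: 21.4
gripper_force: 62.7
t: 9.78
position: [485.6, 89.7, 32.4]
orientation: [[-0.148, 0.989, 0.001], [0.989, 0.148, 0.0], [-0.0, 0.001, -1.0]]
wrist_force: [-0.0, 0.0, 0.3]
opening: 21.2
gripper_force: 62.8
```

Contact is light. I release and lift away.

```bash
python3 -m inch '[[0.8,0,0,0.3,0],[0.6,0,0,0.3,0],[0.4,0,0,0.3,0],[0.2,0,0,0.3,0],[0,0,0,0.3,0],[0,0,0,0.3,0],[0,0,0,0.3,0],[0,0,0,0.3,0]]' && python3 -m inch '[[0,0,0,-10,0],[0,0,0,-25,0],[0,0,0,-45,0],[0,0,0,-70,0],[0,0,0,-95,0],[0,0,0,-120,0],[0,0,0,-140,0],[0,0,0,-150,0]]'
python3 - <<'E'
from h import *
c=cap('scene','end.png')
E
```

```text
t: 10.45
position: [485.0, 89.7, 31.4]
orientation: [[-0.148, 0.989, -0.0], [0.989, 0.148, 0.0], [0.0, -0.0, -1.0]]
wrist_force: [-0.1, -0.8, 0.3]
opening: 85.3
gripper_force: 0.0
t: 11.12
position: [486.7, 89.8, 185.8]
orientation: [[-0.149, 0.989, 0.006], [0.989, 0.149, 0.0], [-0.001, 0.006, -1.0]]
wrist_force: [0.9, 0.4, 0.3]
opening: 85.9
gripper_force: 0.0
```

View pics/end.png

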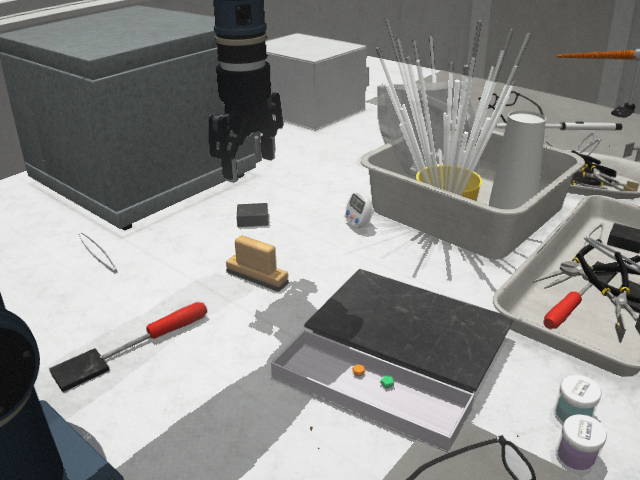

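The scraper stands upright at about (257,262), off the plate and tray. Both chips are in the tray at (359,370) and (387,382), and the gripper is clear.

```bash
python3 -c "
from cell import robot
print(robot.hand_in())"
```

```text
the job is handed in; nothing more can be done
None
```

I wiped both chips into the catch tray with the scraper, stood the scraper upright on open bench, let go of it, and handed the job in at about 11 s; the last picture confirmed this, but no verdict was returned.

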